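# Refit the service cover on the bottling console

### The job

The service bay in the sloping face of the bottling line's control console stands open, and its grey cover lies on the table. Pick the cover up by its black grip bar, hook its lower lip under the steel ledge at the low end of the bay, then swing its top edge down so that the cover lies fully home inside its rim. Do not knock over any bottle.

Things in the scene. Friction and masses are not known exactly. Their poses are not given: they have to be found in the camera images.
- cover_grip (a point): Centre of the grip of the loose grey cover (0.18 to 0.35 kg): a solid black bar 80 mm long (x), 22 wide (y), 34 tall (z) on the middle of its outer face. The point is 17 mm above that face, 25 mm above the cover's underside. x runs from lip to top edge, z out of the outer face. It starts flat on the table, grip up, lip end towards the robot within 0.6 rad, left or right of the robot.
- cover_lip (a point): Middle of the tip of the cover's lip, on its underside: 87 mm to -x and 25 mm to -z of cover_grip, same axes. The lip is 100 mm wide (y), 5 mm thick, flush with the underside, and runs 22 mm out from the lower edge of the plate, which is 130 mm long (x), 120 mm wide (y), 8 mm thick. Cover with lip: 152 mm long.
- cover_top (a point): Middle of the cover's top edge (the end without the lip), on its underside: 65 mm to +x and 25 mm to -z of cover_grip, same axes.
- bay: Open bay in the fixed white console's face, which slopes 25 degrees from level, low end to the robot (yaw within 0.25 rad), on the other side of the robot's centre line from the cover. Origin: on the seat's surface, mid-width, at the wall behind the ledge, 75 mm above the table. x up the slope, y left, z out of the face. Closed cover: same axes, underside at z = 0, lip tip at x = 0 to 6 mm, no latch.
- ledge_edge (a point): Middle of the lower front edge of the steel ledge at the bay's low end; in the bay's axes at x = 15, z = 12 mm. The ledge overhangs the seat from x = 0 (its back wall) to 15 mm, 132 mm wide and 6 mm thick, with 12 mm free height under it. The lip fits in with the cover up to about 15 degrees steeper than the seat.
- rim_top (a point): Inner upper edge of the steel rim at the bay's top end, mid-width; in the bay's axes at x = 158, z = 8 mm. The rim, 8 mm high, also runs up both sides, inner faces at y = -65 and +65 mm from x = 22 mm up. It stops the cover being slid in flat. Left of the bay, y = 78 to 145 mm, is a strip with a display and two switches up to 12 mm high.
- bottle_a: Brown glass bottle, 62 mm across and 220 mm tall, standing on the far part of the table. Origin at the centre of its underside, z up the bottle.
- bottle_b: A second bottle of the same kind, on the far part of the table.
- bottle_c: A third bottle of the same kind, on the right part of the table.
Things that resemble listed ones, but are neither listed nor needed, are in the scene too. What is shaped like the bottle_a but blue is not meant. Leave any purple look-alike of the bottle_b alone.

How it is judged:
By the outcome, as a careful person would: the job done as asked, in the order asked, and still so for the second after the job is handed in, with the robot touching nothing.
It also fails if it takes over 43 s, if anything falls off the work surface, if the arm or the gripper's body presses on something with over 40 N, if the wrist force passes 120 N, or if a joint passes its speed limit or range.

### The arm

A 6-joint arm with a two-finger parallel gripper is mounted at the origin on the work surface. World frame = base frame: x ahead of the robot, y to its left, z up, the work surface at z = 0. Lengths are in m, angles in degrees, forces in N, time in s.
With the tool pointing down it reaches from about 0.4 to 0.825 m from the base axis. Payload 7 kg.
Tool frame: the origin (TCP) lies at the very end of the fingers, on their centre line; the grasp point (between the pads) lies 19 mm behind it (ctrl.grip_point_offset is the distance from the TCP to the grasp point, in m); x points along the fingers, z is the direction in which the jaws open and shut, and the axes are right-handed (so a half turn about x gives the same grasp; the last joint's range is limited). The gripper opens to 88 mm and grips with 3 to 60 N. Pads are 19 mm wide; open, the fingers measure 130 mm over their backs; the gripper's body (78 mm by 193 mm) begins 47 mm behind the grasp point.
Start: joints at [92.538, 20.546, 0.682, 0, -70.136, -16.507], TCP at [0.163, 0.655, 0.203] pointing down, gripper open.
Joint ranges: [-176.03, 176.03], [-82.01, 121.73], [-58.28, 71.71], [-173.87, 95.51], [-174.79, -0.11], [-173.66, 173.66]. Speed limits (degrees/s): [136.94, 136.94, 172.46, 180, 180, 180].

### API

Orientations are given as [roll, pitch, yaw] about the fixed x, y, z axes, in that order (R = Rz(yaw) Ry(pitch) Rx(roll)).
In Python, from plant import get_obs, snapshot, calibration, close_job, ctrl gives the robot as it stands.
- The arm moves only by the tool move_arm, never from a script. Its argument "commands" is a list that holds one entry, the list of rows, each a list of 4 numbers: the shift along the tool's x, y, z in cm, then the turn about the tool's x in rad. In form: [[[dx, dy, dz, spin], ...]]. A call has 1 to 8 rows; each row shifts and turns the commanded pose from where the row before left it, along the tool's axes as they then stand; what a row does not reach is not made up. A row lasts 1/10 s, in which the tool goes at most 50 mm and 8.59 degrees, less where a joint would pass 70% of its speed; a pose out of reach is approached as far as the arm can. A call with a gripper value outside its range is refused whole. "jaw" is the finger opening in cm, from 0 to 8.76, set as the call begins (left out, the last holds). The fingers move at their own pace and stop on an object; the grip force is fixed at half the most. Time passes only in rows, so rows that do not move let the fingers close. It gives the time, the measured TCP pose, the force and the opening at its end, in the units of the state.
- get_obs(): the state, without advancing time (a new reading comes with each control period).
- snapshot(name): name is "scene" or "top"; returns (picture, depth): 400x640x3 uint8, red, green, blue; 400x640 float32, m along the optical axis (not along the pixel's ray), 0 where there is no reading.
- calibration(name): a dict with "mtx" (3x3 intrinsics, pixels), "k1" (the pictures are not rectified: a ray, as slopes to the right and down, at radius r is drawn at 1 + k1 r^2 times it, then the intrinsics apply), "T" (4x4, takes a point from camera to world coordinates). Camera axes: x right, y up, looking along -z (the intrinsics and any distortion apply to the point x, -y, -z); pixel columns grow to the right and rows downward; lengths in m; the calibration is good to about 2 mm. A picture is of the moment at which its call begins. calibration takes no time and is no camera call.
- close_job(): hands the job in, once; it reports no verdict.
The state is a dict: "clock": time; "joint_pos": joint angles; "qvel": joint speeds; "tau": joint torques, N m; "tool_pos": TCP position; "orientation": TCP orientation; "force": force on the tool from outside, world axes, zero at the start; "moment": the same for the moment, N m; "opening": finger opening in m.
Only numpy, scipy, OpenCV 4.12 (cv2) and the standard library are available. Lean on these libraries where they do the work, as an engineer would, in place of code of your own. Each camera call takes 0.05 s, during which the arm holds its last target. There are 200 camera calls.

## Working session

There is one attempt and no reset: what is moved stays moved. The work goes in short steps, Python scripts to look and compute and a tool call to move; the robot and the scene stay as the last step left them, time stands still between calls to the robot, and variables do not carry over. Pictures are saved under pics/ and viewed, about 8 in all and at most 12, crops included, and the job is handed in when it is done.

Besides the shell and the picture viewer there is one more tool, called after ">>>" as name(argument=value, ...), one argument or row to a line, values as JSON. move_arm: Moves the arm, as the interface text tells. Its arguments: {"type":"object","properties":{"commands":{"type":"array"},"jaw":{"type":"number"}},"required":["commands"]}

```bash
mkdir -p pics; ls; cat > h.py <<'E'
import numpy as np, cv2
from plant import get_obs, snapshot, calibration, close_job, ctrl
def take(name,tag):
    im,d=snapshot(name); np.savez(f'pics/{tag}.npz',im=im,d=d)
    cv2.imwrite(f'pics/{tag}.png',cv2.cvtColor(im,cv2.COLOR_RGB2BGR)); return im,d
def cloud(name,d):
    c=calibration(name);K=np.array(c['mtx']);T=np.array(c['T']);k=c['k1']
    v,u=np.mgrid[0:400,0:640]; a=(u-K[0,2])/K[0,0]; b=(v-K[1,2])/K[1,1]
    x,y=a.copy(),b.copy()
    for _ in range(10):
        s=1+k*(x*x+y*y); x,y=a/s,b/s
    P=np.stack([x*d,-y*d,-d,np.ones_like(d)],-1)@T.T
    P=P[...,:3]; P[d==0]=np.nan; return P
E
python3 - <<'E'
from h import *
for n in('scene','top'):
    take(n,n+'0'); c=calibration(n); print(n,c)
print(get_obs(), ctrl.grip_point_offset)
E
```

```text
pics
scene {'mtx': array([[453.61933655,   0.        , 323.47595844],
       [  0.        , 453.61933655, 196.43582002],
       [  0.        ,   0.        ,   1.        ]]), 'k1': -0.13152972068903934, 'T': array([[-0.1462981 , -0.84207494,  0.5191403 ,  1.1849711 ],
       [ 0.9891653 , -0.11805168,  0.08726859,  0.01551857],
       [-0.01220131,  0.5262828 ,  0.85022205,  1.00296039],
       [ 0.        ,  0.        ,  0.        ,  1.        ]])}
top {'mtx': array([[509.97731229,   0.        , 312.93941391],
       [  0.        , 509.97731229, 201.68508613],
       [  0.        ,   0.        ,   1.        ]]), 'k1': -0.1393630449419026, 'T': array([[-0.01005675,  0.98648985, -0.16351341,  0.42391814],
       [-0.99994465, -0.00941561,  0.00469559, -0.08003853],
       [ 0.00309258,  0.16355158,  0.98652994,  1.41536381],
       [ 0.        ,  0.        ,  0.        ,  1.        ]])}
{'clock': 0.1, 'joint_pos': array([ 9.25376118e+01,  2.05858600e+01,  6.37609964e-01, -1.65973687e-02,
       -7.01340132e+01, -1.65064853e+01]), 'qvel': array([-0.00475773, -0.12527026,  0.08932085,  0.11042475, -0.02684847,
        0.05353674]), 'tau': array([-1.29323849e-03, -5.84163594e+01,  2.93750936e+01,  7.01550364e+00,
        1.01313181e-02, -6.07211655e-05]), 'tool_pos': array([0.16286901, 0.65457068, 0.20202584]), 'orientation': array([  5.76774966,  89.91626964, -98.20677517]), 'force': array([-0.09635547,  0.93243198, -0.30243471]), 'moment': array([-0.04003849,  0.0066818 ,  0.05162333]), 'opening': 0.08753660070807731} 0.0188
```

View pics/scene0.png

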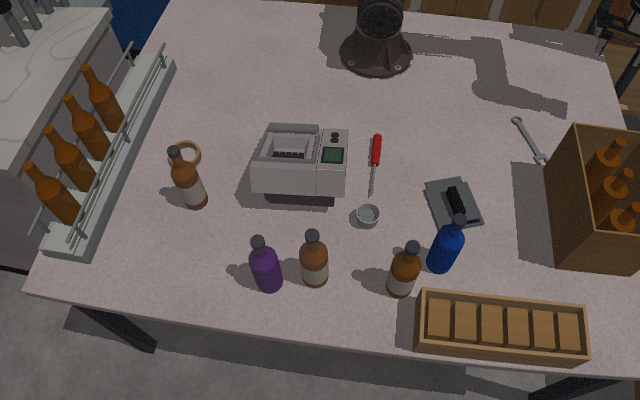

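View pics/top0.png

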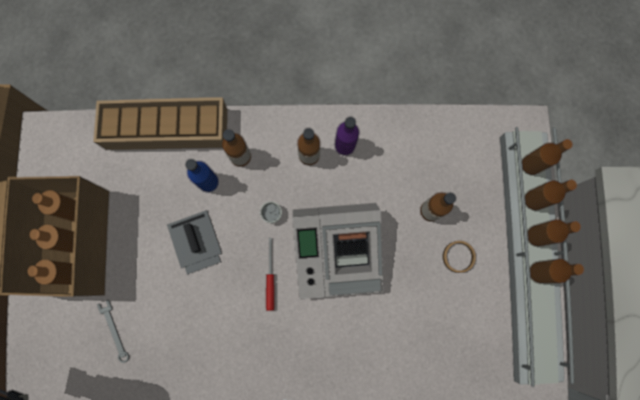

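Top picture: the grey cover with its black grip is at about (195,240). The console with the open bay is at (350,250). Brown bottles stand at (237,150), (309,147) and (437,207). The blue bottle at (203,176) and the purple one at (346,137) are the look-alikes to leave alone. Next come enlarged crops and depth measurements.

```bash
python3 - <<'E'
from h import *
im=cv2.imread('pics/top0.png'); 
a=cv2.resize(im[195:285,155:245],None,fx=4.4,fy=4.4,interpolation=cv2.INTER_CUBIC)
b=cv2.resize(im[200:305,288:393],(396,396),interpolation=cv2.INTER_CUBIC)
cv2.imwrite('pics/c1.png',np.hstack([a,b]))
z=np.load('pics/top0.npz');P=cloud('top',z['d']);im=z['im']
# cover: points 4-14mm high in region
R=np.zeros((400,640),bool);R[205:275,160:230]=1
for lo,hi,n in((.0035,.014,'plate'),(.03,.06,'grip')):
    m=R&(P[...,2]>lo)&(P[...,2]<hi); q=P[m]
    r=cv2.minAreaRect((q[:,:2]*1000).astype(np.float32)); print(n,m.sum(),r,np.median(q,0),cv2.boxPoints(r).round(1).tolist())
tb=P[300:330,200:250].reshape(-1,3); print('table z',np.nanmedian(tb,0))
for (u,v) in((237,150),(309,147),(437,207),(203,176),(346,137)):
    q=P[v-25:v+25,u-25:u+25].reshape(-1,3);q=q[q[:,2]>.05]; top=q[q[:,2]>q[:,2].max()-.012]
    print('bottle',u,v,top.mean(0).round(3),len(q))
S=np.load('pics/scene0.npz');Q=cloud('scene',S['d'])
q=Q[125:260,250:350]
np.set_printoptions(precision=3,suppress=True)
# console plane fit from face points (top)
for nm,A in(('top',P[205:300,292:385]),('scene',Q[120:205,250:350])):
    A=A.reshape(-1,3);A=A[A[:,2]>.06]
    best=0;rng=np.random.default_rng(0)
    for _ in range(800):
        s=A[rng.choice(len(A),3,0)];n=np.cross(s[1]-s[0],s[2]-s[0]);n/=np.linalg.norm(n)+1e-12;n*=np.sign(n[2])
        t=np.degrees(np.arccos(n[2]))
        if not 18<t<32: continue
        k=abs((A-s[0])@n)<.002
        if k.sum()>best: best=k.sum();B=k
    c=A[B].mean(0);n=np.linalg.svd(A[B]-c)[2][2];n*=np.sign(n[2]);print(nm,best,len(A),c,n,'tilt',np.degrees(np.arccos(n[2])),'yaw',np.degrees(np.arctan2(-n[1],-n[0])), 'd',c@n)
E
```

```text
plate 2227 ((555.1493530273438, 246.8573455810547), (200.0281982421875, 194.21896362304688), 89.93766021728516) [0.5493574  0.24071287 0.00761865] [[457.8999938964844, 146.89999389648438], [652.0999755859375, 146.6999969482422], [652.4000244140625, 346.79998779296875], [458.1000061035156, 347.0]]
grip 231 ((555.57177734375, 246.7741241455078), (79.54635620117188, 21.90619659423828), 19.353239059448242) [0.55473415 0.24574111 0.04191803] [[514.4000244140625, 243.89999389648438], [521.7000122070312, 223.3000030517578], [596.7000122070312, 249.60000610351562], [589.5, 270.29998779296875]]
table z [0.34832023 0.15884208 0.00048737]
bottle 237 150 [0.789 0.119 0.22 ] 880
bottle 309 147 [ 0.793 -0.075  0.22 ] 640
bottle 437 207 [ 0.629 -0.416  0.221] 683
bottle 203 176 [0.717 0.21  0.22 ] 673
bottle 346 137 [ 0.82  -0.178  0.22 ] 653
top 2231 7529 [ 0.511 -0.13   0.118] [-0.417 -0.06   0.907] tilt 24.946127052539097 yaw 8.23248791649534 d -0.09825768734631472
scene 1616 6650 [ 0.515 -0.131  0.119] [-0.422 -0.061  0.904] tilt 25.261467839499037 yaw 8.214806994210472 d -0.10227140801946916
```

View pics/c1.png

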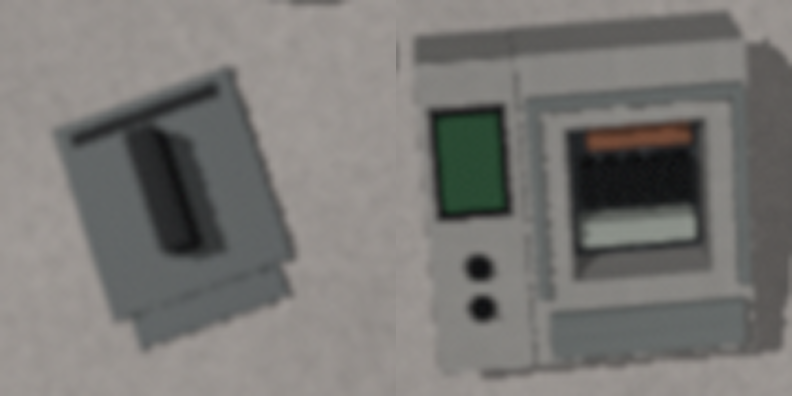

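Crop: the cover's lip points towards the robot, and the grip bar spans crop pixels (140,130) to (180,250). In the bay crop the ledge strip runs x 552–748, y 300–355, and the rim is the grey frame around the light seat. I'll work out the bay frame from profiles across it.

```bash
cat > bay.py <<'E'
from h import *
from scipy.spatial.transform import Rotation as Ro
np.set_printoptions(precision=1,suppress=True,linewidth=200)
def frame(yaw): return Ro.from_euler('ZY',[yaw,-25],degrees=True).as_matrix()
E
python3 - <<'E'
from bay import *
R=frame(8.22)
for cam in('top','scene'):
    P=cloud(cam,np.load(f'pics/{cam}0.npz')['d']).reshape(-1,3)
    P=P[(P[:,2]>.04)&(abs(P[:,0]-.5)<.2)&(abs(P[:,1]+.13)<.2)]
    q=P-np.array([.42,-.14,.075]); L=q@R*1000
    print(cam,R.T@np.zeros(3))
    h,e=np.histogram(L[:,2],bins=np.arange(-30,45,1)); print([(int(e[i]),int(h[i])) for i in range(len(h)) if h[i]>40])
    for yl in(-50,0,50):
        m=abs(L[:,1]-yl)<5; o=L[m]; 
        print('x prof y',yl,[(int(a),round(float(np.median(o[abs(o[:,0]-a)<1.5,2])),1)) for a in range(-50,200,4) if (abs(o[:,0]-a)<1.5).any()])
    for xl in(8,40,100):
        m=abs(L[:,0]-xl)<6; o=L[m]; 
        print('y prof x',xl,[(int(a),round(float(np.median(o[abs(o[:,1]-a)<1.5,2])),1)) for a in range(-110,170,3) if (abs(o[:,1]-a)<1.5).any()])
E
```

```text
top [0. 0. 0.]
[(-30, 51), (-29, 59), (-28, 51), (-27, 56), (-26, 62), (-25, 78), (-24, 57), (-23, 65), (-22, 76), (-21, 79), (-20, 60), (-19, 48), (-18, 49), (-17, 42), (-6, 95), (-5, 165), (-4, 255), (-3, 345), (-2, 490), (-1, 538), (0, 602), (1, 556), (2, 478), (3, 396), (4, 283), (5, 210), (6, 125), (7, 90), (8, 101), (9, 85), (10, 57), (11, 44), (12, 52), (13, 55), (14, 50), (15, 73), (16, 74), (17, 97), (18, 91), (19, 90), (20, 51)]
x prof y -50 [(-30, -0.6), (-26, 0.9), (-18, 17.6), (-14, 17.1), (-10, 18.4), (-6, 18.5), (-2, 17.1), (2, 19.9), (6, 18.2), (10, 17.8), (14, 12.5), (18, -0.5), (22, -0.3), (26, 1.0), (30, -19.2), (34, -19.4), (38, -42.1), (46, -28.7), (50, -25.1), (54, -24.0), (58, -23.7), (62, -28.7), (66, -39.8), (70, -47.2), (78, -33.0), (82, -20.0), (86, -24.0), (90, -21.5), (94, -22.7), (98, -24.5), (102, -36.1), (106, -28.2), (110, -42.3), (118, -32.3), (122, -28.4), (126, -32.1), (130, -34.3), (134, -30.7), (146, 0.1), (150, 0.0), (154, -2.1), (158, 0.7), (162, 6.1), (166, 8.5), (170, -1.0), (174, -0.8), (178, 0.5), (182, 0.6), (186, -1.0), (190, -1.0), (194,
[... 7837 characters left out ...]
0.7), (-95, -20.2), (-92, -19.8), (-89, -20.3), (-86, -20.8), (-83, -20.6), (-80, -22.0), (-77, -21.3), (-74, -21.1), (-71, -21.4), (-65, -20.5), (-62, -22.0), (-59, -21.9), (-56, -22.0), (-53, -24.3), (-50, -21.2), (-47, -21.6), (-44, -22.1), (-41, -22.7), (-38, -22.4), (-32, -22.8), (-29, -22.1), (-26, -23.0), (-23, -22.8), (-8, -3.3), (-5, -2.5), (-2, -3.1), (1, -2.8), (4, -3.0), (7, 0.4), (10, 4.3), (13, 4.6), (16, 2.1), (19, -3.7), (22, 0.3), (25, -0.8), (28, -0.3), (31, 2.2), (34, 1.3), (37, 1.4), (40, 1.1), (43, 2.1), (46, 1.3), (49, 0.1), (52, 1.6), (55, 0.7), (58, -0.0), (61, 0.9), (64, 1.6), (67, 1.7), (70, 1.0), (73, 0.2), (76, 0.3), (79, -1.0), (82, -2.0), (85, -1.2), (88, -2.9)]
```

```bash
cat >> bay.py <<'E'
def proj(cam,X):
    c=calibration(cam);K=c['mtx'];T=c['T'];p=(np.asarray(X)-T[:3,3])@T[:3,:3]
    a=p[:,0]/-p[:,2];b=-p[:,1]/-p[:,2];s=1+c['k1']*(a*a+b*b)
    return np.c_[K[0,0]*a*s+K[0,2],K[1,1]*b*s+K[1,2]]
def b2w(o,yaw,X): return np.array([o[0],o[1],.075])+np.asarray(X)/1000@frame(yaw).T
MODEL={'ledge':[(15,-66,18),(15,66,18),(0,66,18),(0,-66,18)],'rim':[(22,65,8),(158,65,8),(158,-65,8),(22,-65,8)]}
def overlay(cam,png,box,f,o,yaw,out,M=MODEL):
    u0,v0,u1,v1=box;im=cv2.resize(cv2.imread(png)[v0:v1,u0:u1],None,fx=f,fy=f,interpolation=cv2.INTER_CUBIC)
    for k,X in M.items():
        p=(proj(cam,b2w(o,yaw,X))-[u0,v0]+.5)*f
        cv2.polylines(im,[p.round().astype(int)],True,(0,0,255) if k=='ledge' else (0,255,0),1)
    cv2.imwrite(out,im);return im
E
python3 - <<'E'
from bay import *
o=np.array([.42,-.14])+ (frame(8.22)@np.array([.002,-.0525,0]))[:2]
print(o)
a=overlay('top','pics/top0.png',(288,200,393,305),4.5,o,8.22,'pics/t.png')
b=overlay('scene','pics/scene0.png',(245,115,355,220),4.5,o,8.22,'pics/s.png')
h=min(a.shape[0],b.shape[0]);cv2.imwrite('pics/ov1.png',cv2.resize(np.hstack([a[:h,:395] if 0 else a[:h],b[:h]]),None,fx=.8,fy=.8))
E
```

```text
[ 0.4 -0.2]
```

View pics/ov1.png

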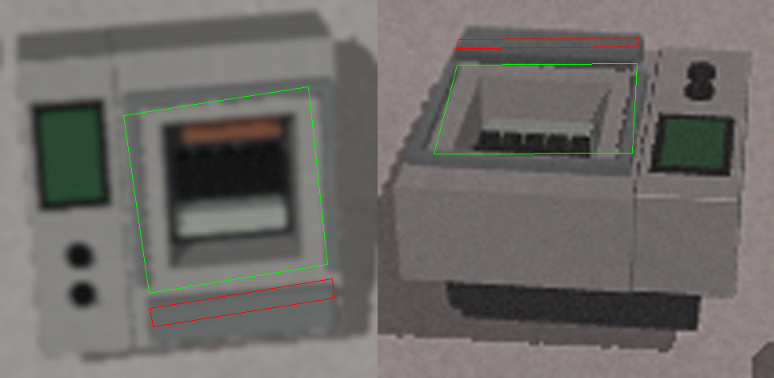

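The overlay's yaw is too large: the model is turned about 4° more than the picture. I'll refine it with an edge-contrast fit.

```bash
cat > fit.py <<'E'
from bay import *
from scipy.optimize import differential_evolution
G={c:cv2.GaussianBlur(cv2.cvtColor(cv2.imread(f'pics/{c}0.png'),cv2.COLOR_BGR2GRAY),(0,0),.6).astype(np.float32) for c in('top','scene')}
t=np.linspace(.05,.95,40)[:,None]
def seg(a,b): return np.array(a)*(1-t)+np.array(b)*t
d=2.5
# (pts, shift to bright side, to dark side)
E=[(seg((15,-64,18),(15,64,18)),(2*d,0,0),(-d,0,0)),
   (seg((28,65,8),(155,65,8)),(0,-d,0),(0,d,0)),
   (seg((28,-65,8),(155,-65,8)),(0,d,0),(0,-d,0)),
   (seg((158,62,8),(158,-62,8)),(-d,0,0),(d,0,0)),
   (seg((1,66,18),(14,66,18)),(0,d,0),(0,-d,0))]
def sc(p,cams):
    s=0
    for c in cams:
        for X,a,b in E:
            v=[]
            for sh in(a,b):
                q=proj(c,b2w(p[:2]/1000,p[2],X+np.array(sh))).astype(np.float32)
                v.append(cv2.remap(G[c],q[:,:1],q[:,1:],cv2.INTER_LINEAR).ravel())
            s+=np.clip((v[0]-v[1]).mean(),-5,40)
    return -s
o=np.array([430,-190,5.])
for cams in(('top',),('scene',),('top','scene')):
    r=differential_evolution(sc,[(400,450),(-220,-170),(-4,12)],args=(cams,),seed=1,tol=1e-6,maxiter=150)
    print(cams,r.x,r.fun)
x=r.x
a=overlay('top','pics/top0.png',(288,200,393,305),3.6,x[:2]/1000,x[2],'pics/t.png')
b=overlay('scene','pics/scene0.png',(245,115,355,220),3.6,x[:2]/1000,x[2],'pics/s.png')
cv2.imwrite('pics/ov2.png',np.hstack([a,b]))
E
python3 fit.py
```

```text
Traceback (most recent call last):
  File "fit.py", line 25, in <module>
    r=differential_evolution(sc,[(400,450),(-220,-170),(-4,12)],args=(cams,),seed=1,tol=1e-6,maxiter=150)
  File "fit.py", line 19, in sc
    q=proj(c,b2w(p[:2]/1000,p[2],X+np.array(sh))).astype(np.float32)
      ~~~~^^^^^^^^^^^^^^^^^^^^^^^^^^^^^^^^^^^^^^^
  File "bay.py", line 6, in proj
    c=calibration(cam);K=c['mtx'];T=c['T'];p=(np.asarray(X)-T[:3,3])@T[:3,:3]
ValueError: time passes only in moves, steps and waits
```

```bash
sed -i '2a import functools\ncalibration=functools.lru_cache(calibration)' h.py; timeout 400 python3 fit.py
```

```text
('top',) [ 429.5 -189.     1.9] -85.67886352539062
('scene',) [ 447.5 -172.7    6.3] -71.298583984375
('top', 'scene') [ 429.1 -188.     5.3] -125.37715148925781
```

View pics/ov2.png

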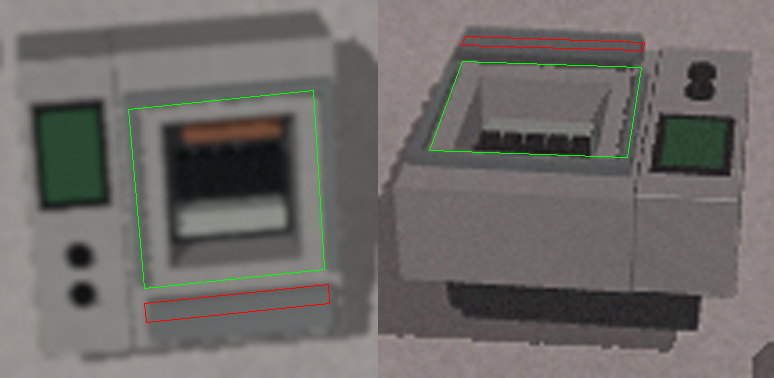

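```bash
cat > fit2.py <<'E'
import sys; sys.argv
src=open('fit.py').read().split('def sc')[0]; exec(src)
from scipy.optimize import least_squares
names=['ledge','left','right','top','ledgeL']
def meas(p,cam,w=5):
    out=[]
    s=np.arange(-w,w+.01,.25)
    for (X,a,b) in E:
        n=np.array(a)/np.linalg.norm(a)
        I=np.array([cv2.remap(G[cam],*[z.astype(np.float32) for z in np.split(proj(cam,b2w(p[:2]/1000,p[2],X+n*k)),2,1)],cv2.INTER_LINEAR).ravel() for k in s]) # s x n
        g=np.gradient(cv2.GaussianBlur(I,(0,0),sigmaX=3,sigmaY=3),axis=0)
        k=g.argmax(0); ok=(k>2)&(k<len(s)-3)&(g.max(0)>.6)
        out.append((X,n,s[k],ok,g.max(0)))
    return out
for cams in(('top',),('scene',)):
    p=np.array([429.3,-189,4.])
    for it in range(6):
        A=[];B=[];rep=[]
        for c in cams:
            for nm,(X,n,k,ok,g) in zip(names,meas(p,c)):
                if nm=='ledgeL' : continue
                for x,kk in zip(X[ok],k[ok]):
                    # dx,dy,dyaw(in-plane) shift along n
                    A.append([n[0],n[1],n[1]*x[0]-n[0]*x[1]]);B.append(kk)
                rep.append((nm,int(ok.sum()),round(float(np.median(k[ok])),1) if ok.any() else None,np.polyfit((X@np.cross([0,0,1],n))[ok],k[ok],1).round(3)[0] if ok.sum()>5 else None,round(float(g.mean()),1)))
        A=np.array(A);B=np.array(B)
        r=least_squares(lambda q:A@q-B,np.zeros(3),loss='soft_l1',x_scale=[1,1,.01]).x
        R=frame(p[2]); dw=R@np.array([r[0],r[1],0]); 
        # keep z fixed: shift along slope maps to horizontal via camera; approx use horizontal
        p=p+[dw[0]/np.cos(0),dw[1],np.degrees(r[2])]
    print(cams,p,rep)
E
python3 fit2.py
```

```text
('top',) [ 429.4 -191.2    4. ] [('ledge', 40, 2.8, np.float64(0.001), 1.3), ('left', 40, 2.8, np.float64(-0.003), 1.3), ('right', 40, 2.8, np.float64(0.001), 1.2), ('top', 40, 2.8, np.float64(0.0), 1.2)]
('scene',) [ 429.4 -189.8    4.3] [('ledge', 0, None, None, -0.0), ('left', 40, 3.2, np.float64(-0.001), 2.0), ('right', 40, 3.2, np.float64(0.001), 1.7), ('top', 0, None, None, 0.0)]
```

Both cameras agree: bay yaw is about 4.1° and the origin about (0.429, −0.1905). The tool can't pitch, so the cover has to pivot about the jaw axis in the grip. I'll grip about 13 mm towards the top edge, so that gravity or contact tips the lip down. The first move goes towards the cover, round the box.

```bash
cat > go.py <<'E'
from bay import *
import sys
def go(tgt=None,jaw=None):
    o=get_obs();p=np.array(o['tool_pos']);R=Ro.from_euler('xyz',o['orientation'],degrees=True).as_matrix()
    # jaw yaw: world direction of tool z (mod 180)
    jy=np.degrees(np.arctan2(R[1,2],R[0,2]))
    print('t',round(o['clock'],2),'tcp mm',p*1000,'jawyaw',jy,'toolx',(R[:,0]*100),'F',np.array(o['force']),'op mm',o['opening']*1000,'q6',o['joint_pos'][5])
    if tgt is not None:
        d=R.T@(np.array(tgt)-p)*100; print('shift cm [%.2f %.2f %.2f]'%tuple(d),end=' ')
    if jaw is not None:
        a=(jaw-jy+90)%180-90; print('spin rad %.3f'%np.radians(-a))
if __name__=='__main__':
    a=[float(x) for x in sys.argv[1:]]; go(a[:3] if len(a)>2 else None,a[3] if len(a)>3 else None)
E
python3 - <<'E'
from go import *
c=np.array([.5556,.2468]);y=np.radians(19.35)
g=c+.013*np.array([np.cos(y),np.sin(y)]); print('grasp xy',g*1000)
go([.30,.40,.20],109.35); print(); go([g[0],g[1],.10],109.35)
# seat/ledge height check
for cam in('top','scene'):
    P=cloud(cam,np.load(f'pics/{cam}0.npz')['d']).reshape(-1,3)
    L=(P-[.4294,-.1905,.075])@frame(4.1)*1000
    f=lambda x0,x1,y0,y1:np.nanmedian(L[(L[:,0]>x0)&(L[:,0]<x1)&(L[:,1]>y0)&(L[:,1]<y1)&(abs(L[:,2])<30),2])
    print(cam,'seatL',f(40,140,48,60),'seatR',f(40,140,-60,-48),'ledge',f(-8,10,-55,55),'strip',f(60,150,85,140),'rimtop',f(160,164,-50,50),'seat low',f(24,32,-40,40),'seat hi',f(145,152,-50,50))
    m=(P[:,0]<.72)&(P[:,1]>.36)&(P[:,2]>.03)&(P[:,0]>.2); q=P[m]; print('box min x,y,maxz',np.percentile(q,1,axis=0)*1000,np.percentile(q,99,axis=0)*1000)
E
```

```text
grasp xy [567.9 251.1]
t 0.1 tcp mm [162.9 654.6 202. ] jawyaw -103.97453094785853 toolx [  -0.    -0.1 -100. ] F [-0.1  0.9 -0.3] op mm 87.53660070807732 q6 -16.506485282364917
shift cm [0.24 19.45 21.39] spin rad -0.582

t 0.1 tcp mm [162.9 654.6 202. ] jawyaw -103.97453094785853 toolx [  -0.    -0.1 -100. ] F [-0.1  0.9 -0.3] op mm 87.53660070807732 q6 -16.506485282364917
shift cm [10.25 49.04 29.36] spin rad -0.582
top seatL 0.9668307531303922 seatR 0.8029247417464652 ledge 18.685587866065337 strip 6.354867551734985 rimtop 9.026419131815636 seat low -7.519945506420726 seat hi 0.42786145340526976
box min x,y,maxz [400.5 497.9  33.3] [695.1 711.4 220.7]
scene seatL -0.8914707586592673 seatR -1.2310181829097957 ledge 3.5017086143202585 strip 4.919275068666123 rimtop 6.5278348243930004 seat low -13.363687493836638 seat hi 0.6014227818968825
box min x,y,maxz [401.4 499.   33. ] [700.7 697.6 220.1]
```

>>> move_arm(
  commands=[
    [[0,2.78,3.06,0],[0,2.78,3.06,0],[0,2.78,3.06,0],[0,2.78,3.06,0],[0,2.78,3.06,0],[0,2.78,3.06,0],[0,2.78,3.06,0],[0,0,0,0]],
  ],
  jaw=5.0,
)

```text
clock: 0.9
tool_pos: [0.3011, 0.3962, 0.203]
orientation: [-28.1, 90.0, -132.3]
force: [-0.2, 1.0, 0.3]
opening: 0.0502
```

>>> move_arm(
  commands=[
    [[0,0,0,-0.083],[0,0,0,-0.083],[0,0,0,-0.083],[0,0,0,-0.083],[0,0,0,-0.083],[0,0,0,-0.083],[0,0,0,-0.084],[0,0,0,0]],
  ],
)

```text
clock: 1.7
tool_pos: [0.2999, 0.4002, 0.2026]
orientation: [-48.5, 90.0, -119.1]
force: [-0.1, 0.7, -0.0]
opening: 0.0499
```

```bash
python3 go.py .5679 .2511 .10 109.35
```

```text
t 1.7 tcp mm [299.9 400.2 202.6] jawyaw -70.54682345395031 toolx [  -0.   -0. -100.] F [-0.1  0.7 -0. ] op mm 49.899941137175574 q6 33.755529109870075
shift cm [10.26 20.31 22.98] spin rad 0.002
```

>>> move_arm(
  commands=[
    [[1.46,2.9,3.28,0],[1.46,2.9,3.28,0],[1.46,2.9,3.28,0],[1.46,2.9,3.28,0],[1.47,2.9,3.29,0],[1.47,2.9,3.29,0],[1.47,2.9,3.29,0],[0,0,0,0]],
  ],
)

```text
clock: 2.5
tool_pos: [0.5701, 0.2472, 0.0969]
orientation: [-65.6, 89.7, -136.7]
force: [-0.7, -0.1, -0.6]
opening: 0.05
```

>>> move_arm(
  commands=[
    [[0,0,0,0],[0,0,0,0]],
  ],
)

```text
clock: 2.7
tool_pos: [0.5675, 0.251, 0.1004]
orientation: [-95.9, 90.0, -166.5]
force: [-0.2, 0.9, -0.1]
opening: 0.05
```

```bash
python3 go.py .5679 .2511 .014 109.35; python3 -c "
from h import *
im,d=take('scene','s1')
cv2.imwrite('pics/s1c.png',cv2.resize(cv2.imread('pics/s1.png')[110:290,380:540],None,fx=3.3,fy=3.3,interpolation=2))"
```

```text
t 2.7 tcp mm [567.5 251.  100.4] jawyaw -70.68297858432062 toolx [  -0.   -0. -100.] F [-0.2  0.9 -0.1] op mm 50.028790443912804 q6 67.46077221869346
shift cm [8.64 0.04 0.00] spin rad -0.001
```

View pics/s1c.png

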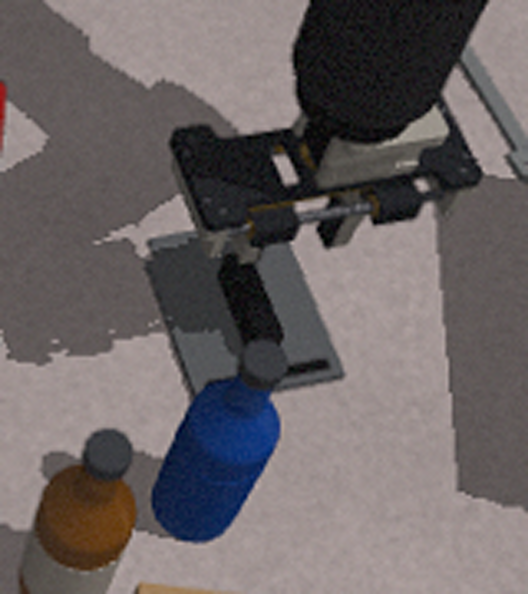

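The gripper hangs over the grip bar (crop (245,290)) with its jaws across it, and the blue bottle at (230,440) is clear. Descending and gripping.

>>> move_arm(
  commands=[
    [[1.75,0,0,0],[1.75,0,0,0],[1.75,0,0,0],[1.75,0,0,0],[1.64,0,0,0],[0,0,0,0],[0,0,0,0]],
  ],
)

```text
clock: 3.45
tool_pos: [0.5676, 0.2516, 0.0149]
orientation: [92.5, 90.0, 22.0]
force: [1.0, 0.8, 0.4]
opening: 0.0495
```

>>> move_arm(
  commands=[
    [[0,0,0,0],[0,0,0,0],[0,0,0,0],[0,0,0,0],[0,0,0,0],[0,0,0,0]],
  ],
  jaw=1.0,
)

```text
clock: 4.05
tool_pos: [0.568, 0.2507, 0.0144]
orientation: [96.0, 90.0, 25.3]
force: [-1.0, 0.2, 4.0]
opening: 0.0211
```

>>> move_arm(
  commands=[
    [[-2,0,0,0],[-2,0,0,0],[-3,0,0,0],[-3,0,0,0],[-3,0,0,0],[-3,0,0,0],[-3,0,0,0],[0,0,0,0]],
  ],
)

```text
clock: 4.85
tool_pos: [0.5699, 0.2517, 0.2085]
orientation: [102.5, 89.6, 31.9]
force: [-0.3, 0.9, -2.6]
opening: 0.0213
```

```bash
python3 go.py; python3 -c "
from h import *
im,d=take('scene','s2')
cv2.imwrite('pics/s2c.png',cv2.resize(cv2.imread('pics/s2.png')[60:240,370:550],None,fx=3,fy=3,interpolation=2))"
```

```text
t 4.85 tcp mm [569.9 251.7 208.5] jawyaw -70.60300888701455 toolx [   0.6    0.4 -100. ] F [-0.3  0.9 -2.6] op mm 21.328025180402822 q6 67.56043437077311
```

View pics/s2c.png

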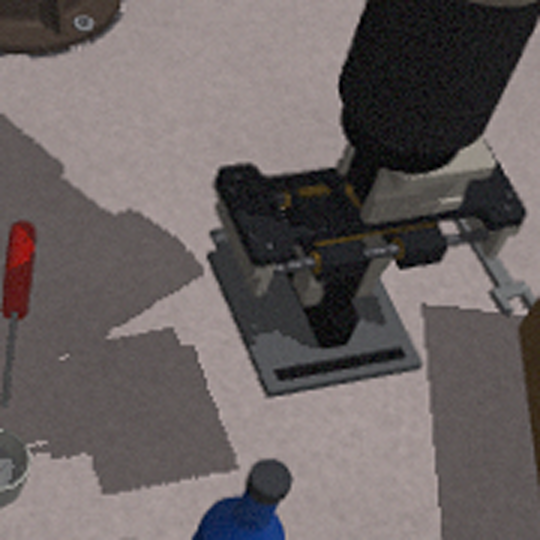

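The cover is held (opening 21 mm), with the plate's top edge at crop (340,375). Measuring its tilt from depth.

```bash
cat > tilt.py <<'E'
from go import *
def tilt(cams=('scene','top'),tag='tl'):
    o=get_obs();p=np.array(o['tool_pos']);R=Ro.from_euler('xyz',o['orientation'],degrees=True).as_matrix()
    jz=R[:,2]*np.sign(R[1,2]); ax=np.array([jz[1],-jz[0],0]); ax/=np.linalg.norm(ax)  # cover x heading
    F=np.stack([ax,np.cross([0,0,1],ax),[0,0,1]],1)
    for c in cams:
        im,d=take(c,tag+c);P=cloud(c,d).reshape(-1,3);C=im.reshape(-1,3).astype(int)
        L=(P-p)@F*1000
        m=(abs(L[:,0])<110)&(abs(L[:,1])<62)&(L[:,2]<60)&(L[:,2]>-100)&(P[:,2]>.03); L=L[m]
        best=0;rng=np.random.default_rng(0)
        for th in np.arange(-20,61,1.):
            t=np.radians(th); h=L[:,2]*np.cos(t)-L[:,0]*np.sin(t); cnt,e=np.histogram(h,bins=np.arange(-60,15,3)); i=cnt.argmax()
            if cnt[i]>best: best=cnt[i];b=(th,e[i]+1.5)
        t=np.radians(b[0]);k=abs(L[:,2]*np.cos(t)-L[:,0]*np.sin(t)-b[1])<4
        A=np.c_[L[k][:,:2],np.ones(k.sum())];s=np.linalg.lstsq(A,L[k][:,2],rcond=None)[0]
        x=np.sort(L[k][:,0]);print(c,'n',k.sum(),'lip-down pitch',np.degrees(np.arctan(s[0])),'roll',np.degrees(np.arctan(s[1])),'face z at tcp axis',s[2],'x range',x[5],x[-5])
if __name__=='__main__': go(); tilt()
E
python3 tilt.py
```

```text
t 4.9 tcp mm [568.6 251.2 205.8] jawyaw -70.6291926742696 toolx [   0.3    0.2 -100. ] F [-0.6 -0.4 -2.9] op mm 21.115503410431483 q6 67.56136569998111
scene n 1510 lip-down pitch 1.3059029254090275 roll 0.10633606190721354 face z at tcp axis -6.95258416599751 x range -92.23844574250496 56.09384973628934
top n 1348 lip-down pitch 2.070392767097988 roll 0.1472430064033273 face z at tcp axis -7.156171292958907 x range -100.12854240941273 44.88784475630409
```

The cover is held almost flat (1–2°), so it did not pivot by itself. I'll tip it on purpose by resting its top edge on the steel ledge's upper face. The lip then hangs over the console's low end while I lower the gripper. Transporting there first.

```bash
python3 go.py .3771 -.1942 .205 94.1
```

```text
t 5.0 tcp mm [567.1 250.4 202.8] jawyaw -70.64528695203518 toolx [  -0.2   -0.  -100. ] F [-0.8 -0.6 -3. ] op mm 21.41233191017717 q6 67.56151851570984
shift cm [-0.17 -32.66 35.65] spin rad 0.266
```

>>> move_arm(
  commands=[
    [[0,-2.33,2.55,0],[0,-2.33,2.55,0],[0,-2.33,2.55,0],[0,-2.33,2.55,0],[0,-2.33,2.55,0],[0,-2.33,2.55,0],[0,-2.33,2.55,0],[0,-2.33,2.55,0]],
  ],
)

```text
clock: 5.8
tool_pos: [0.4579, -0.0051, 0.2024]
orientation: [-94.8, 89.8, -165.4]
force: [1.3, 0.7, -2.0]
opening: 0.0211
```

>>> move_arm(
  commands=[
    [[0,-2.33,2.55,0],[0,-2.33,2.55,0],[0,-2.33,2.55,0],[0,-2.33,2.55,0],[0,-2.33,2.55,0],[0,-2.33,2.55,0],[0,0,0,0.09],[0,0,0,0.09]],
  ],
)

```text
clock: 6.6
tool_pos: [0.3769, -0.1952, 0.2024]
orientation: [-109.1, 89.8, 169.6]
force: [1.0, 1.0, -1.8]
opening: 0.0212
```

>>> move_arm(
  commands=[
    [[0,0,0,0.086],[0,0,0,0],[0,0,0,0],[0,0,0,0]],
  ],
)

```text
clock: 7.0
tool_pos: [0.3783, -0.1942, 0.2034]
orientation: [-101.1, 89.9, 173.2]
force: [-0.2, 0.3, -2.2]
opening: 0.0211
```

```bash
python3 tilt.py;  python3 go.py .3771 -.1942 .115 94.1
```

```text
t 7.0 tcp mm [ 378.3 -194.2  203.4] jawyaw -85.74412122552383 toolx [  -0.1    0.  -100. ] F [-0.2  0.3 -2.2] op mm 21.062067869167677 q6 94.63359406131389
scene n 1340 lip-down pitch 0.12273995617754731 roll 0.007102180409809603 face z at tcp axis -7.401353897302244 x range -89.839171472327 57.006145618761984
top n 176 lip-down pitch 1.14021025279774 roll 0.2230487338587841 face z at tcp axis -7.021271193102508 x range -97.27762154508268 53.0022976605128
t 7.1 tcp mm [ 378.5 -194.2  203.7] jawyaw -85.78300608152658 toolx [  -0.    0. -100.] F [-0.1 -0.1 -1.8] op mm 21.73324815255462 q6 94.58990544087072
shift cm [8.87 -0.14 -0.01] spin rad 0.002
```

>>> move_arm(
  commands=[
    [[2.2,0,0,0],[2.2,0,0,0],[2.2,0,0,0],[1.6,0,0,0],[0.3,0,0,0],[0.3,0,0,0],[0.3,0,0,0],[0.3,0,0,0]],
  ],
)

```text
clock: 7.9
tool_pos: [0.3793, -0.1944, 0.1105]
orientation: [80.2, 89.9, -5.6]
force: [-0.2, 1.2, -0.5]
opening: 0.0211
```

>>> move_arm(
  commands=[
    [[0.4,-0.1,0,0],[0.4,-0.1,0,0],[0.4,-0.1,0,0],[0,0,0,0]],
  ],
)

```text
clock: 8.3
tool_pos: [0.3731, -0.1948, 0.0974]
orientation: [-93.1, 89.8, -179.0]
force: [-7.8, -0.9, 4.1]
opening: 0.0213
```

```bash
python3 tilt.py
```

```text
t 8.3 tcp mm [ 373.1 -194.8   97.4] jawyaw -85.88116753487172 toolx [  -0.4   -0.  -100. ] F [-7.8 -0.9  4.1] op mm 21.347225353385266 q6 94.56460813030277
scene n 994 lip-down pitch 13.940648277691981 roll 0.004228050605605802 face z at tcp axis -7.597675352108916 x range -84.27036022189074 61.556699723490986
top n 442 lip-down pitch 25.98187074169212 roll -0.3397608107652544 face z at tcp axis -49.38440245459663 x range 64.59658179277709 108.28968624291674
```

>>> move_arm(
  commands=[
    [[0.4,-0.07,0,0],[0.4,-0.07,0,0],[0.4,-0.07,0,0],[0.4,-0.07,0,0],[0.3,-0.06,0,0],[0,0,0,0],[0,0,0,0]],
  ],
)

```text
clock: 9.1
tool_pos: [0.3685, -0.1951, 0.0786]
orientation: [-93.5, 89.7, -179.3]
force: [-11.0, 0.0, 9.3]
opening: 0.0214
```

```bash
python3 tilt.py
```

```text
t 9.1 tcp mm [ 368.5 -195.1   78.6] jawyaw -85.8924504578985 toolx [  -0.6   -0.  -100. ] F [-11.    0.    9.3] op mm 21.419948239231832 q6 94.60557150710258
scene n 501 lip-down pitch 34.58373430508853 roll -0.24725792190475018 face z at tcp axis -12.173538951946753 x range -43.80957659285601 63.83314090236215
top n 426 lip-down pitch 24.317740890110592 roll -0.03336658488353313 face z at tcp axis -30.04733067813354 x range 69.08862151424319 108.88389337512844
```

The cover now pitches 34.6° lip-down. I'll lift it clear, re-measure, and compute the hook waypoints.

>>> move_arm(
  commands=[
    [[-1,-0.2,0,0],[-3,0,0,0],[-3,0,0,0],[-3,0,0,0],[-3,0,0,0],[0,0,0,0],[0,0,0,0]],
  ],
)

```text
clock: 9.9
tool_pos: [0.3709, -0.1948, 0.2099]
orientation: [90.1, 89.8, 4.3]
force: [-0.4, -0.3, -3.7]
opening: 0.0215
```

```bash
cat > hook.py <<'E'
from tilt import *
def wp(xt,zt,th,gx=100,gz=34):
    d=np.radians(th-25); g=(xt+gx*np.cos(d)-gz*np.sin(d),0,zt+gx*np.sin(d)+gz*np.cos(d))
    return b2w((.4294,-.1905),4.1,g)-[0,0,.019]
E
python3 - <<'E'
from hook import *
tilt(('scene',),'t3')
cv2.imwrite('pics/t3c.png',cv2.resize(cv2.imread('pics/t3scene.png')[20:220,220:400],None,fx=3,fy=3,interpolation=2))
for x,z in((60,35),(45,14),(24,4.5),(3,2)):
    w=wp(x,z,34); print('tip',x,z,'tcp',w*1000,end=' '); go(w,94.1)
E
```

```text
scene n 479 lip-down pitch 33.77400676548074 roll -0.4035221312584661 face z at tcp axis -12.692569519184055 x range -47.32974208620496 65.03678448778574
tip 60 35 tcp [ 532.6 -183.1  197.2] t 9.95 tcp mm [ 370.1 -194.7  208.9] jawyaw -85.86704028206677 toolx [   0.1    0.  -100. ] F [-0.2  0.4 -2.9] op mm 21.365161174037507 q6 94.62828199500306
shift cm [1.18 16.29 0.01] spin rad 0.001
tip 45 14 tcp [ 527.9 -183.4  171.8] t 9.95 tcp mm [ 370.1 -194.7  208.9] jawyaw -85.86704028206677 toolx [   0.1    0.  -100. ] F [-0.2  0.4 -2.9] op mm 21.365161174037507 q6 94.62828199500306
shift cm [3.72 15.82 0.01] spin rad 0.001
tip 24 4.5 tcp [ 512.9 -184.5  154.3] t 9.95 tcp mm [ 370.1 -194.7  208.9] jawyaw -85.86704028206677 toolx [   0.1    0.  -100. ] F [-0.2  0.4 -2.9] op mm 21.365161174037507 q6 94.62828199500306
shift cm [5.47 14.32 0.01] spin rad 0.001
tip 3 2 tcp [ 495.  -185.8  143.2] t 9.95 tcp mm [ 370.1 -194.7  208.9] jawyaw -85.86704028206677 toolx [   0.1    0.  -100. ] F [-0.2  0.4 -2.9] op mm 21.365161174037507 q6 94.62828199500306
shift cm [6.58 12.52 0.01] spin rad 0.001
```

View pics/t3c.png

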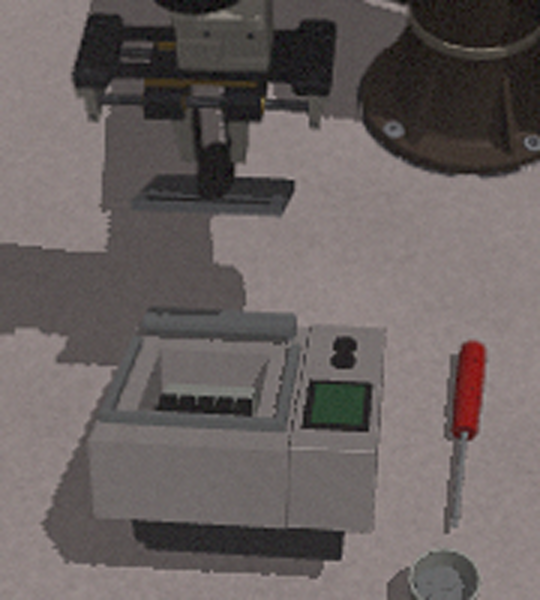

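The cover is tilted lip-down in the grip (crop (215,190)), with the bay clear in front of it. Moving over the bay now.

>>> move_arm(
  commands=[
    [[0.0,2.6,0,0],[0.0,2.7,0,0],[0.0,2.7,0,0],[0.3,2.7,0,0],[0.4,2.8,0,0],[0.48,2.79,0,0],[0,0,0,0],[0,0,0,0]],
  ],
)

```text
clock: 10.75
tool_pos: [0.532, -0.183, 0.1951]
orientation: [-98.4, 89.8, 175.8]
force: [-0.1, -0.0, -2.3]
opening: 0.0217
```

```bash
python3 - <<'E'
from hook import *
tilt(('scene','top'),'t4')
for x,z in((45,14),(24,4.5),(3,2)):
    go(wp(x,z,34),94.1)
# lip tip / plate side edges from top & scene: lateral centring of plate in bay frame
for c in('scene','top'):
    P=cloud(c,np.load(f'pics/t4{c}.npz')['d']).reshape(-1,3);L=(P-[.4294,-.1905,.075])@frame(4.1)*1000
    d=np.radians(9);h=(L[:,2]-35)*np.cos(d)-(L[:,0]-60)*np.sin(d)
    m=(abs(h-6)<5)&(L[:,0]>90)&(L[:,0]<240)&(abs(L[:,1])<90);q=L[m];print(c,m.sum(),'y',np.percentile(q[:,1],[1,99]),'x',np.percentile(q[:,0],[1,99]))
E
```

```text
scene n 848 lip-down pitch 33.98358843445854 roll -0.3468528874791879 face z at tcp axis -12.4038451540303 x range -60.594389509366245 63.59333218426871
top n 672 lip-down pitch 43.895131684188385 roll -0.1986028331536765 face z at tcp axis 1.8800604499696947 x range -108.70081344475572 -27.48678503249568
t 10.85 tcp mm [ 531.7 -183.2  196.4] jawyaw -85.8696675770428 toolx [  -0.2    0.  -100. ] F [ 0.3 -0.3 -1.7] op mm 21.422193861264844 q6 93.21326791415314
shift cm [2.46 -0.38 -0.00] spin rad 0.001
t 10.85 tcp mm [ 531.7 -183.2  196.4] jawyaw -85.8696675770428 toolx [  -0.2    0.  -100. ] F [ 0.3 -0.3 -1.7] op mm 21.422193861264844 q6 93.21326791415314
shift cm [4.21 -1.87 -0.00] spin rad 0.001
t 10.85 tcp mm [ 531.7 -183.2  196.4] jawyaw -85.8696675770428 toolx [  -0.2    0.  -100. ] F [ 0.3 -0.3 -1.7] op mm 21.422193861264844 q6 93.21326791415314
shift cm [5.32 -3.67 -0.00] spin rad 0.001
scene 833 y [-58.8  60.9] x [ 91.4 213.2]
top 152 y [-56.9  61.5] x [ 90.2 109. ]
```

The plate is centred in the bay to about 1 mm. Lowering towards the ledge mouth in small steps.

>>> move_arm(
  commands=[
    [[0.8,-0.1,0,0],[0.8,-0.1,0,0],[0.8,-0.18,0,0],[0.6,-0.5,0,0],[0.6,-0.5,0,0],[0.5,-0.45,0,0],[0,0,0,0],[0,0,0,0]],
  ],
)

```text
clock: 11.65
tool_pos: [0.5145, -0.1846, 0.1564]
orientation: [56.2, 90.0, -29.6]
force: [-0.0, -0.5, -1.4]
opening: 0.0214
```

```bash
python3 - <<'E'
from hook import *
tilt(('scene',),'t5')
for x,z in((24,4.5),(15,3),(3,2)):
    go(wp(x,z,34),94.1)
a=cv2.imread('pics/t5scene.png')[100:230,240:360];cv2.imwrite('pics/t5c.png',cv2.resize(a,None,fx=4.5,fy=4.5,interpolation=2))
E
```

```text
scene n 847 lip-down pitch 33.925698369311334 roll -0.31348325289277845 face z at tcp axis -12.366985178747507 x range -79.31419432058159 63.5575440416999
t 11.7 tcp mm [ 514.8 -184.6  156.6] jawyaw -85.85596292824174 toolx [   0.1   -0.  -100. ] F [-0.5  0.5 -1.6] op mm 21.607350845383827 q6 93.32493838763054
shift cm [0.22 -0.19 -0.02] spin rad 0.001
t 11.7 tcp mm [ 514.8 -184.6  156.6] jawyaw -85.85596292824174 toolx [   0.1   -0.  -100. ] F [-0.5  0.5 -1.6] op mm 21.607350845383827 q6 93.32493838763054
shift cm [0.74 -0.94 -0.02] spin rad 0.001
t 11.7 tcp mm [ 514.8 -184.6  156.6] jawyaw -85.85596292824174 toolx [   0.1   -0.  -100. ] F [-0.5  0.5 -1.6] op mm 21.607350845383827 q6 93.32493838763054
shift cm [1.34 -1.99 -0.02] spin rad 0.001
```

>>> move_arm(
  commands=[
    [[0.2,-0.2,0,0],[0.1,0,0,0],[0.1,0,0,0],[0,0,0,0]],
  ],
)

```text
clock: 12.1
tool_pos: [0.5124, -0.1847, 0.152]
orientation: [-97.7, 90.0, 176.5]
force: [0.3, -0.2, -2.8]
opening: 0.0215
```

>>> move_arm(
  commands=[
    [[0.1,0,0,0],[0.1,0,0,0],[0,0,0,0]],
  ],
)

```text
clock: 12.4
tool_pos: [0.5124, -0.1847, 0.15]
orientation: [-105.4, 90.0, 168.8]
force: [-0.4, -0.2, -2.9]
opening: 0.0216
```

>>> move_arm(
  commands=[
    [[0.19,-0.45,0,0],[0.19,-0.45,0,0],[0,0,0,0]],
  ],
)

```text
clock: 12.7
tool_pos: [0.5024, -0.1853, 0.146]
orientation: [-109.2, 90.0, 164.9]
force: [-0.3, 0.6, -1.2]
opening: 0.0216
```

>>> move_arm(
  commands=[
    [[0.12,-0.27,0,0],[0.12,-0.27,0,0],[0,0,0,0]],
  ],
)

```text
clock: 13.0
tool_pos: [0.4976, -0.1857, 0.1438]
orientation: [-110.5, 90.0, 163.7]
force: [-0.0, 1.1, -2.2]
opening: 0.0215
```

```bash
python3 - <<'E'
from hook import *
tilt(('scene',),'t6')
go(wp(3,1,34),94.1)
a=cv2.imread('pics/t6scene.png')[90:220,240:360];cv2.imwrite('pics/t6c.png',cv2.resize(a,None,fx=4.5,fy=4.5,interpolation=2))
E
```

```text
scene n 790 lip-down pitch 33.93225967113571 roll -0.25877739413116824 face z at tcp axis -12.354317175811017 x range -63.40041020247922 63.42257360811976
t 13.05 tcp mm [ 497.9 -185.7  143.9] jawyaw -85.86452763309822 toolx [  -0.    0. -100.] F [-0.6 -0.3 -1.5] op mm 21.530953396920168 q6 93.43625010954023
shift cm [0.17 -0.25 -0.01] spin rad 0.001
```

View pics/t6c.png

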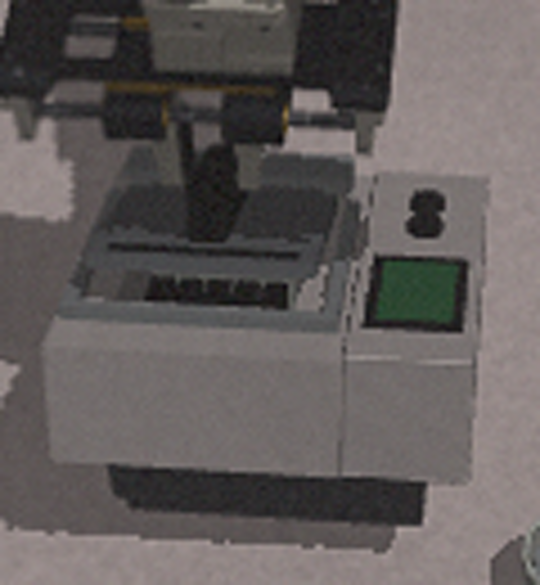

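The cover is between the side rims with its top edge raised (crop (205,255)), and the lip tip is computed to be about 6 mm from the back wall. Easing it in until contact.

>>> move_arm(
  commands=[
    [[0.08,-0.18,0,0],[0.08,-0.18,0,0],[0,0,0,0]],
  ],
)

```text
clock: 13.35
tool_pos: [0.4942, -0.186, 0.1422]
orientation: [-111.3, 90.0, 162.8]
force: [1.2, 0.6, -1.7]
opening: 0.0213
```

>>> move_arm(
  commands=[
    [[0.08,-0.18,0,0],[0.04,-0.09,0,0],[0,0,0,0]],
  ],
)

```text
clock: 13.65
tool_pos: [0.4917, -0.1862, 0.1411]
orientation: [-120.3, 90.0, 153.8]
force: [-1.0, 0.0, -2.8]
opening: 0.0216
```

>>> move_arm(
  commands=[
    [[0.08,-0.18,0,0],[0,0,0,0]],
  ],
)

```text
clock: 13.85
tool_pos: [0.4904, -0.1863, 0.1406]
orientation: [79.3, 89.9, -6.6]
force: [1.5, -0.3, -1.5]
opening: 0.0212
```

>>> move_arm(
  commands=[
    [[0.08,-0.18,0,0],[0,0,0,0]],
  ],
)

```text
clock: 14.05
tool_pos: [0.49, -0.1865, 0.1407]
orientation: [79.2, 89.8, -6.7]
force: [3.9, -0.5, 3.6]
opening: 0.021
```

```bash
python3 - <<'E'
from hook import *
tilt(('scene',),'t7')
E
```

```text
scene n 744 lip-down pitch 34.58693115133231 roll -0.41150033620851373 face z at tcp axis -12.470059640257684 x range -58.02848917764387 63.273275289119496
```

The lip has met the back wall (Fx +3.9 N). I'll back off about 1.5 mm, then swing the top edge down along the arc about the lip.

>>> move_arm(
  commands=[
    [[-0.06,0.15,0,0],[0.16,0.22,0,0],[0.16,0.22,0,0],[0.19,0.22,0,0],[0,0,0,0]],
  ],
)

```text
clock: 14.6
tool_pos: [0.4962, -0.1859, 0.1346]
orientation: [-85.3, 89.9, -171.1]
force: [1.7, -0.5, 1.9]
opening: 0.0213
```

>>> move_arm(
  commands=[
    [[0.2,0.22,0,0],[0.2,0.21,0,0],[0.22,0.21,0,0],[0,0,0,0]],
  ],
)

```text
clock: 15.0
tool_pos: [0.5029, -0.1854, 0.1285]
orientation: [-79.1, 90.0, -165.0]
force: [1.6, -0.2, 2.9]
opening: 0.0214
```

```bash
python3 - <<'E'
from hook import *
go();tilt(('scene',),'t8')
a=cv2.imread('pics/t8scene.png')[90:220,240:360];cv2.imwrite('pics/t8c.png',cv2.resize(a,None,fx=4.5,fy=4.5,interpolation=2))
E
```

```text
t 15.0 tcp mm [ 502.9 -185.4  128.5] jawyaw -85.85867943690933 toolx [  -0.   -0. -100.] F [ 1.6 -0.2  2.9] op mm 21.38990001777929 q6 93.40247236161692
scene n 1019 lip-down pitch 25.94915731515519 roll -0.19906158213515177 face z at tcp axis -8.972670717220545 x range -71.31167394942946 75.29733598171158
```

View pics/t8c.png

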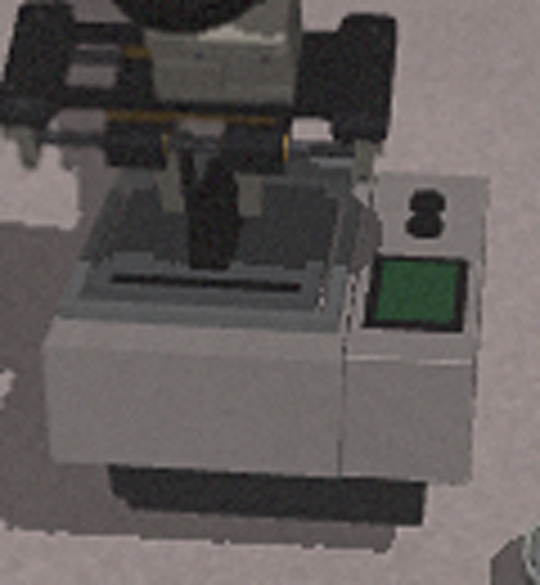

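The cover is now within about 1° of the seat (plate edge at crop (200,295), inside the rim). A little more pressing down, then release.

>>> move_arm(
  commands=[
    [[0.15,0.07,0,0],[0.12,0.05,0,0],[0,0,0,0]],
  ],
)

```text
clock: 15.35
tool_pos: [0.5047, -0.1854, 0.1266]
orientation: [74.4, 89.9, -11.5]
force: [4.0, -1.1, 5.2]
opening: 0.0217
```

>>> move_arm(
  commands=[
    [[0,0,0,0],[0,0,0,0],[0,0,0,0],[0,0,0,0]],
  ],
  jaw=4.5,
)

```text
clock: 15.75
tool_pos: [0.5031, -0.1852, 0.1257]
orientation: [-103.9, 89.9, 170.2]
force: [-0.8, -0.1, -0.1]
opening: 0.0435
```

>>> move_arm(
  commands=[
    [[-1,0,0,0],[-2,0,0,0],[-3,0,0,0],[-3,0,0,0],[0,0,0,0]],
  ],
)

```text
clock: 16.25
tool_pos: [0.5063, -0.1859, 0.2214]
orientation: [74.6, 89.6, -11.2]
force: [-0.5, 0.5, 1.3]
opening: 0.045
```

```bash
cat > chk.py <<'E'
from hook import *
import sys
go();tag=sys.argv[1]
for c in('top','scene'):
    im,d=take(c,tag+c);P=cloud(c,d).reshape(-1,3);L=(P-[.4294,-.1905,.075])@frame(4.1)*1000
    f=lambda x0,x1,y0,y1:np.round([np.nanmedian(L[(L[:,0]>x0)&(L[:,0]<x1)&(L[:,1]>y0)&(L[:,1]<y1)&(abs(L[:,2])<30),2]),((L[:,0]>x0)&(L[:,0]<x1)&(L[:,1]>y0)&(L[:,1]<y1)).sum()],1)
    print(c,'face low L/R',f(30,60,25,55),f(30,60,-55,-25),'high L/R',f(120,148,25,55),f(120,148,-55,-25),'rimtop',f(159,164,-50,50),'strip',f(60,150,85,140))
a=cv2.imread(f'pics/{tag}top.png')[195:305,285:395];b=cv2.imread(f'pics/{tag}scene.png')[110:220,240:350]
cv2.imwrite(f'pics/{tag}c.png',cv2.resize(np.hstack([a,b]),None,fx=3.6,fy=3.6,interpolation=2))
E
python3 chk.py k1
```

```text
t 16.25 tcp mm [ 506.3 -185.9  221.4] jawyaw -85.82670665346988 toolx [   0.8   -0.2 -100. ] F [-0.5  0.5  1.3] op mm 45.0035724856615 q6 93.39545392531456
top face low L/R [ 8. 95.] [ 9. 55.] high L/R [nan 16.] [nan  0.] rimtop [nan  0.] strip [ 6.2 10. ]
scene face low L/R [  7.1 130. ] [  7.4 128. ] high L/R [  7. 246.] [  7.4 245. ] rimtop [  6.6 223. ] strip [   4.8 1052. ]
  return np.nanmean(a, axis, out=out, keepdims=keepdims)
```

>>> move_arm(
  commands=[
    [[-2,0,0,0],[-2,0,-3,0],[0,0,-3,0],[0,0,-4,0],[0,0,-4,0],[0,0,-4,0],[0,0,-3,0],[0,0,0,0]],
  ],
)

```text
clock: 17.15
tool_pos: [0.488, 0.0268, 0.2553]
orientation: [-94.8, 89.9, 179.5]
force: [0.5, 0.5, 0.2]
opening: 0.045
```

>>> move_arm(
  commands=[
    [[0,0,0,0],[0,0,0,0],[0,0,0,0],[0,0,0,0]],
  ],
)

```text
clock: 17.55
tool_pos: [0.4887, 0.0234, 0.256]
orientation: [-68.0, 90.0, -153.9]
force: [-0.0, 0.7, -0.6]
opening: 0.0448
```

```bash
python3 chk.py k2 2>/dev/null; python3 - <<'E'
from h import *
P=cloud('scene',np.load('pics/k2scene.npz')['d']).reshape(-1,3)
for n,(x,y) in dict(a=(.789,.119),b=(.793,-.075),c=(.629,-.416)).items():
    q=P[(np.hypot(P[:,0]-x,P[:,1]-y)<.04)&(P[:,2]>.1)];t=q[q[:,2]>q[:,2].max()-.012];print(n,t.mean(0).round(3))
E
```

```text
t 17.55 tcp mm [488.7  23.4 256. ] jawyaw -85.93980786989127 toolx [  -0.   -0. -100.] F [-0.   0.7 -0.6] op mm 44.78844435180978 q6 68.24230196808897
top face low L/R [  9. 128.] [  8.4 126. ] high L/R [  8.9 122. ] [  9. 122.] rimtop [ 8.4 76. ] strip [  6.1 391. ]
scene face low L/R [  7. 132.] [  7.2 128. ] high L/R [  7.1 243. ] [  7.2 237. ] rimtop [  6.8 140. ] strip [   4.9 1061. ]
a [0.795 0.119 0.218]
b [ 0.797 -0.075  0.218]
c [ 0.634 -0.414  0.217]
```

View pics/k2c.png

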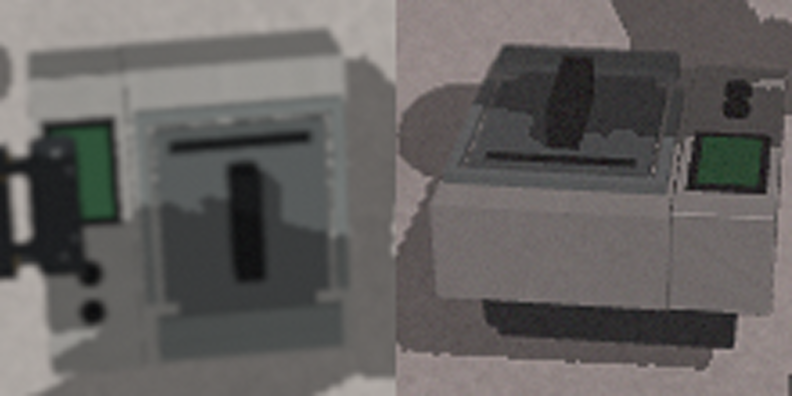

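The cover lies flush inside the rim with its lip under the ledge: crop (245,220) in the top view, (575,100) in the scene view. All three brown bottles stand where they were, so I'm handing in.

```bash
python3 -c "
from plant import close_job
print(close_job())"
```

```text
the job is handed in; nothing more can be done
None
```

The cover is home in the bay, hooked under the ledge and lying flat inside its rim. I handed the job in at about 17.6 s with the arm clear of everything.

- **How it went:** I gripped the cover by its black bar, 13 mm towards the top edge. The tool can't pitch, so I tipped the cover to about 34° in the grip by resting its top edge on the steel ledge's upper face. I slid the lip under the ledge until it met the back wall, which read about 4 N. Then I swung the top edge down, pressed lightly with about 6 N and released.
- **Cover check:** The cover's face reads level at both ends and both sides: 8.4–9.0 mm above the seat in the top camera and 7.0–7.2 mm in the scene camera. That is flush with the rim and agrees with the 8 mm plate. The roughly 2 mm difference between cameras matches the calibration error.
- **Bottles and forces:** All three brown bottles are upright where they started, and so far as I could see nothing else was moved. The highest wrist force I read was about 14 N.
- **Measurement that disagreed:** My first depth-only fit put the bay's yaw at 8.2°. An edge fit in both cameras gave 4.1°; I used that, and the fit of the cover bore it out.

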